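# Free a seized slide latch and run the micro-tool carriage home

## Robot

A 7-joint arm with a two-finger parallel gripper is mounted at the origin on the work surface. World frame = base frame: x ahead of the robot, y to its left, z up, the work surface at z = 0. Lengths are in m, angles in rad, forces in N, time in s.
With the tool pointing down it reaches from about 0.4 to 0.9 m from the base axis. Payload 5.5 kg.
Tool frame: the origin (TCP) lies at the very end of the fingers, on their centre line; the grasp point (between the pads) lies r.hold_point_z behind it (r.hold_point_z is the distance from the TCP to the grasp point, in m); z points along the fingers, y is the direction in which the jaws open and shut (so a half turn about z gives the same grasp; the last joint's range is limited). The gripper opens to 85 mm and grips with 20 to 120 N. Pads are 22 mm wide; open, the fingers measure 114 mm over their backs; the gripper's body (76 mm by 85 mm) begins 54 mm behind the grasp point. The pads swing forward as they close: fully open they stand 13 mm farther back than shut.
Start: joints at [-0.895, 0.501, -0.427, 1.55, 0.221, 1.138, -0.21], TCP at [0.261, 0.595, 0.231] pointing down, gripper open.
Joint ranges: [-2.88, 2.88], [-0.31, 2.03], [-1.54, 1.56], [0.2, 2.42], [-1.41, 4.55], [0.19, 2.02], [-2.57, 2.57]. Speed limits (rad/s): [2.57, 2.57, 3.14, 3.14, 3.14, 3.14, 3.14].

## Interface

Orientations are given as a 3x3 rotation matrix whose columns are the frame's x, y, z axes.
In Python, from cell import telemetry, viewer, ticket, r gives the robot as it stands.
- The arm moves only by the tool jog_arm, never from a script. Its argument "steps" is a list of rows, each an object with "offset": the shift along the tool's x, y, z normalised to -1 to 1, where 1 is 500 mm, a list of three; "angular": the turn, a rotation vector about the tool's x, y, z normalised to -1 to 1, where 1 is pi/2 rad, a list of three; "hand": the opening in per cent of the stroke, from 0 (shut) to 100 (fully open). In form: [{"offset": [tx, ty, tz], "angular": [rx, ry, rz], "hand": hand}, ...]. A call has 1 to 10 rows; each row is the pose to reach, as a shift and turn from the pose commanded when the call began, along the tool's axes at that moment; what a row does not reach only later rows make up. A row lasts 1/8 s, in which the tool goes at most 62.5 mm and 10.7 degrees, less where a joint would pass 70% of its speed; a pose out of reach is approached as far as the arm can. A call with a number of a shift or a turn outside -1 to 1 is refused whole. A call with a gripper value outside its range is refused whole. The fingers move at their own pace and stop on an object; "force" is the grip in N (left out, the last holds). Time passes only in rows, so rows that repeat a pose let the fingers close. It gives the time, the measured TCP pose, the force and the opening at its end, in the units of the state.
- telemetry.sense(): the state, without advancing time (a new reading comes with each control period).
- viewer.grab_frame(name): name is "scene" or "top" or "wrist"; returns (picture, depth): 384x512x3 uint8, red, green, blue; 384x512 float32, m along the optical axis (not along the pixel's ray), 0 where there is no reading.
- viewer.calibration(name): a dict with "intrinsics" (3x3 intrinsics, pixels), "world_from_camera" (4x4, takes a point from camera to world coordinates). Camera axes: x right, y up, looking along -z (the intrinsics and any distortion apply to the point x, -y, -z); pixel columns grow to the right and rows downward; lengths in m; the calibration is good to about 2 mm. A picture is of the moment at which its call begins: read the wrist's pose just before it. calibration takes no time and is no camera call; for the wrist camera it gives the pose at the moment of the call.
- ticket.job_done(): hands the job in, once; it reports no verdict.
The state is a dict: "time": time; "joints": joint angles; "qd": joint speeds; "effort": joint torques, N m; "tcp_pos": TCP position; "tool_rot": TCP orientation; "wrist_force": force on the tool from outside, world axes, zero at the start; "wrist_torque": the same for the moment, N m; "finger_gap": finger opening in m.
Only numpy, scipy, OpenCV 4.12 (cv2) and the standard library are available. Lean on these libraries where they do the work, as an engineer would, in place of code of your own. Each camera call takes 0.05 s, during which the arm holds its last target.

## Task

The latch knob on the micromanipulator slide has seized. Break it loose anticlockwise with a short firm twist, then turn it on, gently, until it just comes up against its springy open stop. Then push the carriage along its rail until it rests against the orange buffer and presses it in by two or three millimetres, without ramming it; let go of everything and do not disturb the dish, vials and other things around.

Things in the scene. Friction and masses are not known exactly. Their poses are not given: they have to be found in the camera images.
- knob_grip (a point): Black wing knob, upright axis. Point on the axis, 81 mm above the table, amid the grip bar: 48 mm long (point x), 14 mm thick (point y), 58 to 97 mm above the table; below it a round skirt 48 mm across (top at 58 mm). Gummed up: it lets go at about 0.7 to 0.8 N m (hold it firmly), the drag fades over the first 0.5 rad, then it runs free (under 0.1 N m).
- knob (a joint): Angle of the knob in rad, growing anticlockwise seen from above: 0 latched (start), open stop from 2.2 on. The stop is springy: it pushes back with about 0.15 N m at 2.23 and about 0.3 N m at 2.33; past 2.4 it is damaged. The knob stays where it is left.
- tab (a point): Middle of the blue push tab on the cream carriage, 79 mm above the table: 8 mm thick (point x, along the slide towards the buffer), 40 mm wide (point y), 56 to 102 mm above the table. Push it along +x. Carriage: 60 x 50 mm, top at 56 mm, front face 48 mm ahead of this point; a thin tool holder in front of the tab, top at 73 mm. The knob's axis is 65 mm left of this point's line.
- carriage (a joint): Travel of the carriage in m, growing towards the buffer (0 to 0.11); starts between 0 and 0.015. It meets the buffer somewhere between 0.060 and 0.090, wherever the dark gauge stop is set: find it by feel. It drags with about 6 N, more when pushed fast (60 N per m/s), and stays where it is left.
- buffer (a joint): How far the orange spring buffer (16 mm across, on the dark gauge stop on the rail) is pressed in, in m: 0 untouched, about 2 N for each mm, on top of the carriage's own drag. That drag keeps it about 2.5 mm pressed once home and let go; beyond 8 mm it is rammed.
- slide_base: The aluminium base plate of the slide, 290 x 210 x 10 mm, fixed to the table; origin at the centre of its underside, x along the slide towards the buffer, y to the left, z up.
- dish: Loose clear dish, 55 mm diameter, 14 mm high, on the base plate near its far right corner; origin at its underside.
- vial_amber: Loose amber vial, 22 mm diameter, 42 mm high, on the base plate near its far left corner; origin at its underside.
- vial_clear: Loose clear vial with blue cap, 22 mm diameter, 42 mm high, on the base plate near its near right corner; origin at its underside.
- tip_box: Loose blue box of yellow pipette tips, 120 x 85 x 66 mm, on the left of the table; origin at its underside.
- handset: Loose dark handset with buttons, 150 x 45 x 20 mm, on the right of the table; origin at its underside.
- tongue_tip (a point): Tip of the red latch tongue that turns with the knob: 16 mm wide, 8 mm thick, its middle 46 mm above the table, reaching 62 mm from the knob's axis. It stands across the carriage's way while the knob is latched; point -y points outwards along it.

How it is judged:
By the outcome, as a careful person would: the job done as asked, in the order asked, and still so for the second after the job is handed in, with the robot touching nothing.
It also fails if it takes over 67 s, if anything falls off the work surface, if the arm or the gripper's body presses on something with over 40 N, if the wrist force passes 120 N, or if a joint passes its speed limit or range.

## Working session

There is one attempt and no reset: what is moved stays moved. The work goes in short steps, Python scripts to look and compute and a tool call to move; the robot and the scene stay as the last step left them, time stands still between calls to the robot, and variables do not carry over. Pictures are saved under pics/ and viewed, and the job is handed in when it is done.

Besides the shell and the picture viewer there is one more tool, called after "Call:" as name(argument=value, ...) on one line, values as JSON. jog_arm: Moves the arm, as the interface text tells. Scaled input: -1 to 1 covers 500 mm each way for a shift and pi/2 rad each way for a turn. Its arguments: {"type":"object","properties":{"steps":{"type":"array","items":{"type":"object","properties":{"offset":{"type":"array","items":{"type":"number","minimum":-1,"maximum":1}},"angular":{"type":"array","items":{"type":"number","minimum":-1,"maximum":1}},"hand":{"type":"number"}}}},"force":{"type":"number"}},"required":["steps"]}

```bash
mkdir -p pics; ls; python3 - <<'E'
from cell import telemetry, viewer, ticket, r
import cv2,numpy as np
s=telemetry.sense()
for k,v in s.items(): print(k,np.round(v,4).tolist())
print(r.hold_point_z,[a for a in dir(r) if a[0]!='_'])
for n in ("scene","top"):
    p,d=viewer.grab_frame(n); cv2.imwrite(f"pics/{n}0.png",p[:,:,::-1]); np.savez(f"{n}0.npz",p=p,d=d,**viewer.calibration(n))
    c=viewer.calibration(n); print(n,{k:np.round(v,3).tolist() for k,v in c.items()})
E
```

```text
pics
time 0.0
joints [-0.8948, 0.5018, -0.4268, 1.5515, 0.2208, 1.1383, -0.2103]
qd [-0.0, 0.001, -0.0003, -0.0008, 0.0008, -0.0006, -0.0011]
effort [0.0, -56.9509, -5.8164, -28.0936, 0.0106, 0.012, -0.0]
tcp_pos [0.2605, 0.5947, 0.2302]
tool_rot [[-0.916, 0.4011, -0.0008], [0.4011, 0.916, -0.0018], [0.0001, -0.0019, -1.0]]
wrist_force [-0.1772, -0.4974, -0.1917]
wrist_torque [-0.0114, 0.0035, -0.0307]
finger_gap 0.0854
0.0187 ['PlanningError', 'hold_point_z']
scene {'intrinsics': [[377.566, 0.0, 256.011], [0.0, 377.566, 189.907], [0.0, 0.0, 1.0]], 'world_from_camera': [[-0.171, -0.772, 0.612, 1.168], [0.985, -0.143, 0.095, 0.087], [0.014, 0.619, 0.785, 0.857], [0.0, 0.0, 0.0, 1.0]]}
top {'intrinsics': [[498.222, 0.0, 265.797], [0.0, 498.222, 192.062], [0.0, 0.0, 1.0]], 'world_from_camera': [[0.015, 0.992, -0.125, 0.395], [-1.0, 0.014, -0.011, -0.003], [-0.009, 0.125, 0.992, 1.539], [0.0, 0.0, 0.0, 1.0]]}
```

View pics/scene0.png

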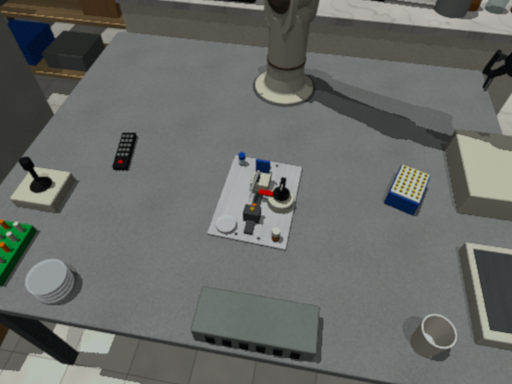

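View pics/top0.png

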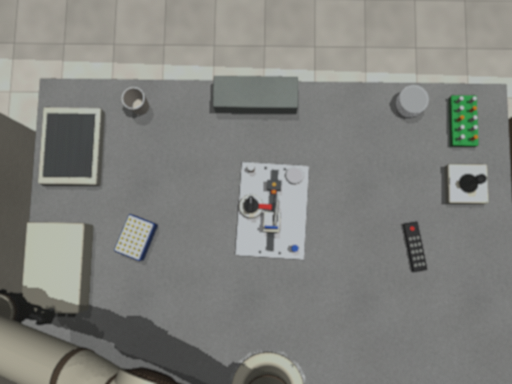

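The top view shows the slide plate at about (238–308, 163–259). The black knob is near (251,205), the red tongue near (265,207), the blue tab near (270,229) and the gauge stop near (273,187). I'll crop and measure next.

```bash
cat > h.py <<'E'
import numpy as np,cv2
def ray(c,u,v):
    K,T=c["intrinsics"],c["world_from_camera"]
    d=np.array([(u-K[0,2])/K[0,0],-(v-K[1,2])/K[1,1],-1.0])
    return T[:3,3],T[:3,:3]@d
def on(c,u,v,z):
    o,d=ray(c,u,v); return o+d*(z-o[2])/d[2]
def cloud(c,d):
    K,T=c["intrinsics"],c["world_from_camera"]
    v,u=np.mgrid[:d.shape[0],:d.shape[1]]
    P=np.stack([(u-K[0,2])/K[0,0]*d,-(v-K[1,2])/K[1,1]*d,-d],-1)
    return P@T[:3,:3].T+T[:3,3]
E
python3 - <<'E'
from h import *
for n,(x0,y0,x1,y1) in {"scene":(200,140,310,250),"top":(228,153,318,269)}.items():
    f=np.load(n+"0.npz"); p=f["p"]
    cv2.imwrite(f"pics/{n}crop.png",cv2.resize(p[y0:y1,x0:x1,::-1],None,fx=5,fy=5,interpolation=cv2.INTER_CUBIC))
f=np.load("top0.npz");p=f["p"];d=f["d"];P=cloud(f,d)
hsv=cv2.cvtColor(p,cv2.COLOR_RGB2HSV)
roi=np.zeros(d.shape,bool);roi[150:275,225:320]=1
m=(roi&(p.min(-1)>150)).astype(np.uint8)
m=cv2.morphologyEx(m,cv2.MORPH_CLOSE,np.ones((5,5)))
cs,_=cv2.findContours(m,0,2);c=max(cs,key=cv2.contourArea);h=cv2.convexHull(c)
R=cv2.minAreaRect(h);print(R)
b=cv2.boxPoints(R);w=np.array([on(f,u,v,.01) for u,v in b]);print(w.round(4))
print("center",w.mean(0),"sides",[np.linalg.norm(w[i]-w[i-1]).round(4) for i in range(4)])
for nm in ("top","scene"):
    f=np.load(nm+"0.npz");p=f["p"];d=f["d"];P=cloud(f,d);hsv=cv2.cvtColor(p,cv2.COLOR_RGB2HSV)
    near=(np.abs(P[...,0]-w[:,0].mean())<.16)&(np.abs(P[...,1]-w[:,1].mean())<.13)
    H,S,V=hsv[...,0],hsv[...,1],hsv[...,2]
    for k,mm in dict(blue=(H>100)&(H<130)&(S>120),red=((H<8)|(H>172))&(S>150),orange=(H>9)&(H<22)&(S>140),dark=(V<40)&(P[...,2]>.06)).items():
        mk=(mm&near).astype(np.uint8)
        n,l,st,ce=cv2.connectedComponentsWithStats(mk)
        for i in range(1,n):
            if st[i,4]>6:
                q=P[l==i]; print(nm,k,st[i],ce[i].round(1),q.min(0).round(3),np.median(q,0).round(4),q.max(0).round(3))
E
```

```text
((272.33074951171875, 210.20819091796875), (68.67849731445312, 93.81694030761719), 3.5763344764709473)
[[ 0.3937  0.1051  0.01  ]
 [ 0.6837  0.0934  0.01  ]
 [ 0.673  -0.1203  0.01  ]
 [ 0.3839 -0.1037  0.01  ]]
center [ 0.53355612 -0.00635563  0.01      ] sides [np.float64(0.209), np.float64(0.2903), np.float64(0.214), np.float64(0.2896)]
top blue [266 226  11   2  12] [271.2 226.9] [ 0.475 -0.017  0.095] [ 0.4752 -0.0044  0.1001] [0.478 0.011 0.108]
top blue [292 246   6   5  25] [294.4 248. ] [ 0.411 -0.081  0.045] [ 0.4167 -0.0723  0.0501] [ 0.423 -0.066  0.057]
top red [259 205  13   4  46] [265.1 206.4] [ 0.534 -0.002  0.022] [0.5406 0.0158 0.0487] [0.544 0.034 0.058]
top orange [271 190   5   4  17] [273.1 191.4] [ 0.581 -0.014  0.04 ] [ 0.5869 -0.0076  0.0441] [ 0.591 -0.002  0.051]
scene blue [239 152   6   8  41] [241.5 155.5] [ 0.408 -0.083  0.038] [ 0.4209 -0.0748  0.0517] [ 0.427 -0.066  0.055]
scene blue [256 159  14  14 146] [262.8 165.3] [ 0.473 -0.022  0.057] [ 0.477  -0.0023  0.0849] [0.48  0.015 0.105]
scene red [258 189  16   7  84] [265.3 192.2] [ 0.52  -0.007  0.021] [0.5415 0.0153 0.0499] [0.551 0.038 0.059]
scene orange [252 203   5   3  13] [254.  204.2] [ 0.578 -0.013  0.043] [ 0.5833 -0.0074  0.0475] [ 0.593 -0.002  0.056]
scene orange [250 207   4   4  10] [251.6 208.5] [ 0.601 -0.015  0.054] [ 0.6079 -0.0098  0.0569] [ 0.61  -0.006  0.062]
scene orange [272 237   7   4  18] [275.2 238.7] [0.661 0.053 0.019] [0.6657 0.0617 0.0228] [0.667 0.069 0.028]
scene dark [277 178  11  21  91] [281.7 189.7] [0.524 0.048 0.06 ] [0.5613 0.0602 0.0886] [0.566 0.073 0.101]
```

View pics/scenecrop.png

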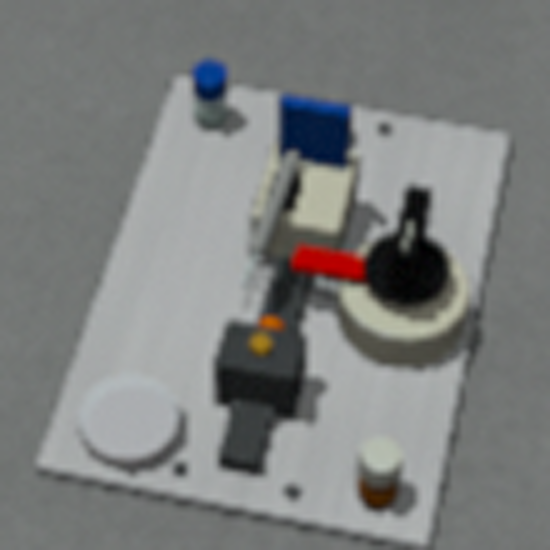

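View pics/topcrop.png

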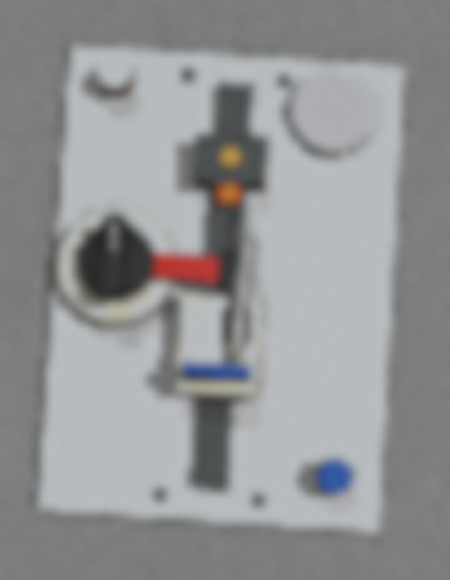

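```bash
cat >> h.py <<'E'
def goto(s_pos,s_rot,target,Rt=None):
    """normalised tool-frame offset/angular from the commanded pose to a target"""
    from scipy.spatial.transform import Rotation as Ro
    R=np.array(s_rot); o=R.T@(np.array(target)-np.array(s_pos))/.5
    a=np.zeros(3) if Rt is None else Ro.from_matrix(R.T@Rt).as_rotvec()/(np.pi/2)
    return o.round(4),a.round(4)
def down(yaw):  # tool z down, tool x at yaw
    c,s=np.cos(yaw),np.sin(yaw); return np.array([[c,s,0],[s,-c,0],[0,0,-1.]])
E
python3 - <<'E'
from h import *
from cell import telemetry
f=np.load("top0.npz"); g=np.load("scene0.npz")
print("skirt top",on(f,251,204.6,.058), "scene skirt",on(g,200+407/5-.4,140+268/5-.4,.058))
s=telemetry.sense()
print(goto(s["tcp_pos"],s["tool_rot"],[.50,.03,.30],down(np.radians(177.2))))
E
```

```text
skirt top [0.54347452 0.05767049 0.058     ] scene skirt [0.54358274 0.05852144 0.058     ]
(array([-0.8918, -0.8429, -0.1379]), array([-0.0011, -0.0003, -0.2317]))
```

Call:
jog_arm(steps=[{"offset": [-0.09, -0.085, -0.03], "angular": [0, 0, -0.03], "hand": 60}, {"offset": [-0.18, -0.17, -0.06], "angular": [0, 0, -0.06], "hand": 60}, {"offset": [-0.27, -0.255, -0.08], "angular": [0, 0, -0.09], "hand": 60}, {"offset": [-0.36, -0.34, -0.1], "angular": [0, 0, -0.12], "hand": 60}, {"offset": [-0.45, -0.42, -0.12], "angular": [0, 0, -0.15], "hand": 60}, {"offset": [-0.54, -0.51, -0.14], "angular": [0, 0, -0.18], "hand": 60}, {"offset": [-0.63, -0.595, -0.14], "angular": [0, 0, -0.2], "hand": 60}, {"offset": [-0.72, -0.68, -0.14], "angular": [0, 0, -0.22], "hand": 60}, {"offset": [-0.81, -0.765, -0.14], "angular": [0, 0, -0.23], "hand": 60}, {"offset": [-0.89, -0.843, -0.14], "angular": [-0.001, 0, -0.232], "hand": 60}])

```text
time: 1.35
tcp_pos: [0.4996, 0.0285, 0.3012]
tool_rot: [[-0.999, 0.049, 0.0], [0.049, 0.999, 0.001], [-0.0, 0.001, -1.0]]
wrist_force: [1.0, 0.7, 0.2]
finger_gap: 0.0513
```

```bash
cat > snap.py <<'E'
from cell import telemetry, viewer
from h import *
import sys
s=telemetry.sense()
for k in ("time","joints","tcp_pos","tool_rot","wrist_force","wrist_torque","finger_gap"): print(k,np.round(s[k],4).tolist())
for a in sys.argv[2:]:
    c=viewer.calibration(a)
    p,d=viewer.grab_frame(a); np.savez(f"{a}{sys.argv[1]}.npz",p=p,d=d,**c); cv2.imwrite(f"pics/{a}{sys.argv[1]}.png",p[:,:,::-1])
E
python3 snap.py 1 wrist
```

```text
time 1.35
joints [0.0168, 0.1386, -0.1397, 1.8417, 0.0195, 1.1622, 1.3927]
tcp_pos [0.4996, 0.0285, 0.3012]
tool_rot [[-0.9988, 0.0487, 0.0003], [0.0487, 0.9988, 0.0014], [-0.0002, 0.0014, -1.0]]
wrist_force [0.9587, 0.7345, 0.1593]
wrist_torque [0.0841, -0.061, 0.0213]
finger_gap 0.0513
```

View pics/wrist1.png

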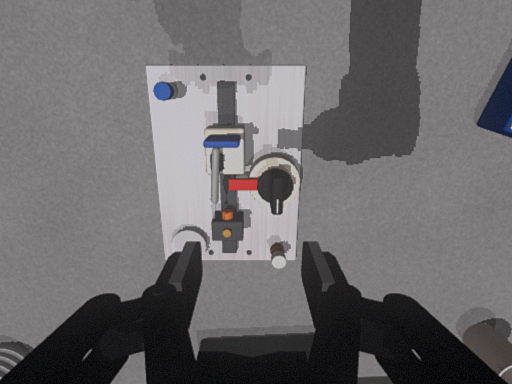

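The wrist view shows the knob centred near (275,185), with its bar running towards (278,212), and the tab edge near (222,142). I'll measure both from depth.

```bash
cat > kn.py <<'E'
from h import *
import sys
f=np.load(sys.argv[1]);p=f["p"];d=f["d"];P=cloud(f,d)
x0,y0,x1,y1=[int(a) for a in sys.argv[2:6]]
roi=np.zeros(d.shape,bool);roi[y0:y1,x0:x1]=1
m=roi&(P[...,2]>.088)&(P[...,2]<.11)&(P[...,1]>.03)&(p.max(-1)<110)
q=P[m];print("bar top pts",len(q),q.min(0).round(4),q.max(0).round(4),"med z",np.median(q[:,2]))
R=cv2.minAreaRect(q[:,:2].astype(np.float32)*1000);print("bar rect mm",R)
hsv=cv2.cvtColor(p,cv2.COLOR_RGB2HSV);H,S=hsv[...,0],hsv[...,1]
m=roi&((H<8)|(H>172))&(S>150)&(P[...,2]>.04)
if m.sum()>10:
    v,u=np.nonzero(m);R=cv2.minAreaRect(np.array([on(f,a,b,.05)[:2]*1000 for a,b in zip(u,v)],np.float32));print("tongue mm",R)
m=roi&(H>100)&(H<130)&(S>120)&(P[...,2]>.09)
v,u=np.nonzero(m); W=np.array([on(f,a,b,.102)[:2]*1000 for a,b in zip(u,v)],np.float32);print("tab",len(u),cv2.minAreaRect(W), W.min(0),W.max(0))
cv2.imwrite("pics/c_%s.png"%sys.argv[1][:-4],cv2.resize(p[y0:y1,x0:x1,::-1],None,fx=4,fy=4,interpolation=cv2.INTER_CUBIC))
E
python3 kn.py wrist1.npz 190 110 320 245
```

```text
bar top pts 430 [0.5173 0.0488 0.0882] [0.5643 0.0643 0.1017] med z 0.09895611769141147
bar rect mm ((540.7239379882812, 56.843505859375), (14.111074447631836, 46.544334411621094), 86.36688232421875)
tongue mm ((539.6698608398438, 14.640405654907227), (37.69279479980469, 14.03053092956543), 87.1664810180664)
tab 205 ((475.2834777832031, -4.947208404541016), (38.05913162231445, 5.595963954925537), 87.17955017089844) [471.61874  -24.036108] [478.95633   14.142143]
```

View pics/c_wrist1.png

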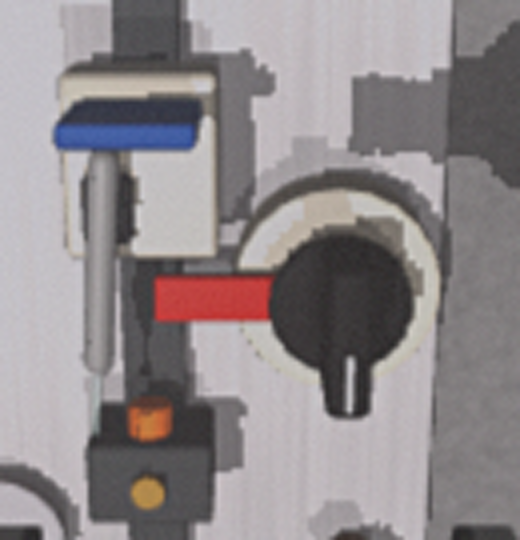

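Call:
jog_arm(steps=[{"offset": [-0.02, 0.015, 0.04], "angular": [0, 0, 0.11], "hand": 50}, {"offset": [-0.04, 0.03, 0.1], "angular": [0, 0, 0.22], "hand": 50}, {"offset": [-0.06, 0.045, 0.15], "angular": [0, 0, 0.33], "hand": 50}, {"offset": [-0.08, 0.058, 0.18], "angular": [0, 0, 0.44], "hand": 50}, {"offset": [-0.08, 0.058, 0.2], "angular": [0, 0, 0.55], "hand": 50}, {"offset": [-0.08, 0.058, 0.2], "angular": [0, 0, 0.66], "hand": 50}, {"offset": [-0.08, 0.058, 0.2], "angular": [0, 0, 0.77], "hand": 50}, {"offset": [-0.08, 0.058, 0.2], "angular": [0, 0, 0.88], "hand": 50}, {"offset": [-0.08, 0.058, 0.2], "angular": [0, 0, 0.99], "hand": 50}])

```text
time: 2.52
tcp_pos: [0.5401, 0.0583, 0.2009]
tool_rot: [[0.038, 0.999, -0.001], [0.999, -0.038, 0.002], [0.001, -0.001, -1.0]]
wrist_force: [0.2, -0.9, -0.1]
finger_gap: 0.0427
```

Call:
jog_arm(steps=[{"angular": [0, 0, 0.11], "hand": 50}, {"angular": [0, 0, 0.22], "hand": 50}, {"angular": [0, 0, 0.33], "hand": 50}, {"angular": [0, 0, 0.44], "hand": 50}, {"angular": [0, 0, 0.55], "hand": 50}, {"angular": [0, 0, 0.66], "hand": 50}, {"angular": [0, 0, 0.77], "hand": 50}, {"angular": [0, 0, 0.88], "hand": 50}, {"angular": [0, 0, 0.99], "hand": 50}, {"angular": [0, 0, 0.99], "hand": 50}])

```text
invalid input at $.steps[0]: expected keys offset, angular, hand
```

```bash
python3 snap.py 2 wrist; python3 kn.py wrist2.npz 60 10 460 330
```

```text
time 2.525
joints [-0.2161, 0.3124, 0.0725, 1.8649, -0.029, 0.9657, -0.1687]
tcp_pos [0.5401, 0.0583, 0.2009]
tool_rot [[0.0382, 0.9993, -0.0007], [0.9993, -0.0382, 0.0015], [0.0015, -0.0008, -1.0]]
wrist_force [0.2044, -0.8743, -0.0642]
wrist_torque [0.0084, -0.0529, 0.0192]
finger_gap 0.0427
bar top pts 942 [0.5187 0.0494 0.0881] [0.5655 0.0652 0.1014] med z 0.09904497922328169
bar rect mm ((542.1439208984375, 57.080162048339844), (14.406458854675293, 47.111995697021484), 87.3235092163086)
tongue mm ((540.3629150390625, 12.422584533691406), (34.98496627807617, 14.56373405456543), 87.48548889160156)
tab 98 ((456.3614501953125, -17.445125579833984), (74.98411560058594, 10.148160934448242), 52.78338623046875) [429.64438  -44.302563] [479.2227    13.057947]
```

View pics/wrist2.png

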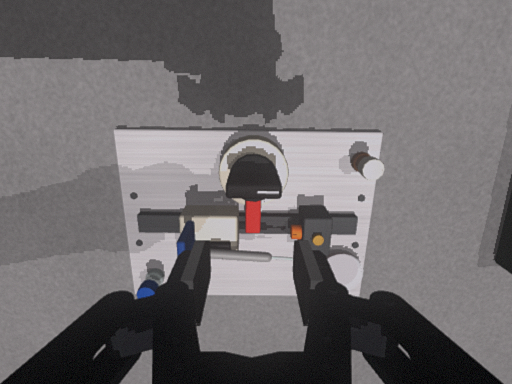

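The knob bar is centred at about (0.542, 0.057), at about -2.7°. Next I turn the other 90°.

Call:
jog_arm(steps=[{"offset": [0, 0, 0.02], "angular": [0, 0, 0.11], "hand": 50}, {"offset": [0, 0, 0.04], "angular": [0, 0, 0.22], "hand": 50}, {"offset": [0, 0, 0.06], "angular": [0, 0, 0.33], "hand": 50}, {"offset": [0, 0, 0.08], "angular": [0, 0, 0.44], "hand": 50}, {"offset": [0, 0, 0.1], "angular": [0, 0, 0.55], "hand": 50}, {"offset": [0, 0, 0.1], "angular": [0, 0, 0.66], "hand": 50}, {"offset": [0, 0, 0.1], "angular": [0, 0, 0.77], "hand": 50}, {"offset": [0, 0, 0.1], "angular": [0, 0, 0.88], "hand": 50}, {"offset": [0, 0, 0.1], "angular": [0, 0, 1.0], "hand": 50}, {"offset": [0, 0, 0.1], "angular": [0, 0, 1.0], "hand": 50}])

```text
time: 3.82
tcp_pos: [0.5403, 0.0584, 0.151]
tool_rot: [[1.0, -0.029, -0.0], [-0.029, -1.0, 0.001], [-0.0, -0.001, -1.0]]
wrist_force: [-0.0, -0.3, -0.5]
finger_gap: 0.0427
```

```bash
python3 snap.py 3 wrist; python3 - <<'E'
from h import *
from cell import telemetry
s=telemetry.sense();print(goto(s["tcp_pos"],s["tool_rot"],[.5417,.057,.063],down(np.radians(-2.75))))
E
```

```text
time 3.825
joints [-0.4617, 0.3943, 0.3764, 1.9147, -0.188, 0.8667, -1.5887]
tcp_pos [0.5403, 0.0584, 0.151]
tool_rot [[0.9996, -0.0286, -0.0004], [-0.0286, -0.9996, 0.0012], [-0.0004, -0.0012, -1.0]]
wrist_force [-0.0146, -0.3388, -0.4562]
wrist_torque [-0.0277, 0.1053, 0.0227]
finger_gap 0.0427
(array([0.0027, 0.003 , 0.1762]), array([-0.0008,  0.0001,  0.0135]))
```

View pics/wrist3.png

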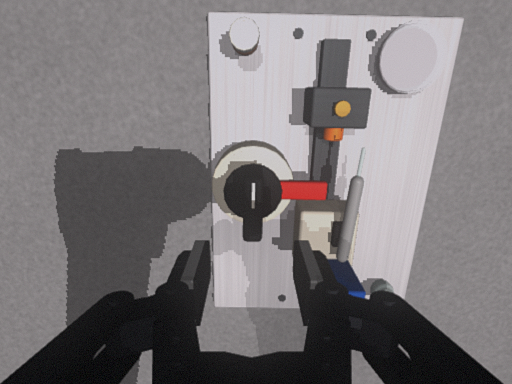

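The fingers line up either side of the bar, which ends near (253,240). Now I descend.

Call:
jog_arm(steps=[{"offset": [0.003, 0.003, 0.06], "angular": [-0.001, 0, 0.0135], "hand": 50}, {"offset": [0.003, 0.003, 0.11], "angular": [-0.001, 0, 0.0135], "hand": 50}, {"offset": [0.003, 0.003, 0.15], "angular": [-0.001, 0, 0.0135], "hand": 50}, {"offset": [0.003, 0.003, 0.174], "angular": [-0.001, 0, 0.0135], "hand": 50}, {"offset": [0.003, 0.003, 0.174], "angular": [-0.001, 0, 0.0135], "hand": 50}])

```text
time: 4.5
tcp_pos: [0.5415, 0.0565, 0.0636]
tool_rot: [[0.999, -0.052, -0.001], [-0.052, -0.999, -0.0], [-0.001, 0.0, -1.0]]
wrist_force: [-0.2, 0.5, 0.4]
finger_gap: 0.0425
```

Call:
jog_arm(steps=[{"offset": [0, 0, 0], "angular": [0, 0, 0], "hand": 0}, {"offset": [0, 0, 0], "angular": [0, 0, 0], "hand": 0}, {"offset": [0, 0, 0], "angular": [0, 0, 0], "hand": 0}, {"offset": [0, 0, 0], "angular": [0, 0, 0], "hand": 0}, {"offset": [0, 0, 0], "angular": [0, 0, 0], "hand": 0}], force=40)

```text
time: 5.12
tcp_pos: [0.543, 0.0574, 0.0653]
tool_rot: [[0.999, -0.053, 0.002], [-0.053, -0.999, 0.001], [0.002, -0.001, -1.0]]
wrist_force: [-1.0, 2.2, 6.4]
finger_gap: 0.0136
```

```bash
python3 snap.py 4 wrist
```

```text
time 5.125
joints [-0.4199, 0.5288, 0.3334, 1.9557, -0.2614, 0.6963, -1.5509]
tcp_pos [0.543, 0.0574, 0.0653]
tool_rot [[0.9986, -0.0528, 0.002], [-0.0528, -0.9986, 0.0009], [0.0019, -0.001, -1.0]]
wrist_force [-0.9902, 2.2085, 6.3798]
wrist_torque [0.333, 0.2522, 0.153]
finger_gap 0.0136
```

View pics/wrist4.png

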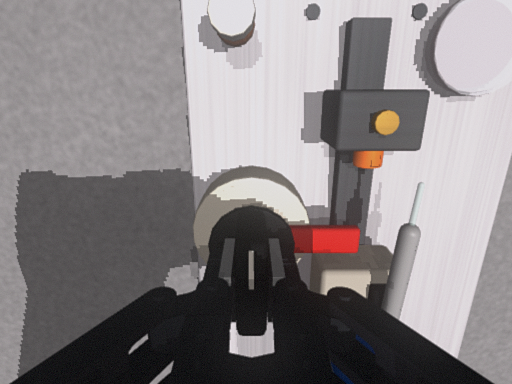

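The knob is gripped, with a gap of 13.6 mm. I'll firm up the grip, then twist.

Call:
jog_arm(steps=[{"offset": [0, 0, -0.002], "angular": [0, 0, 0], "hand": 0}, {"offset": [0, 0, -0.002], "angular": [0, 0, 0], "hand": 0}, {"offset": [0, 0, -0.002], "angular": [0, 0, -0.08], "hand": 0}, {"offset": [0, 0, -0.002], "angular": [0, 0, -0.16], "hand": 0}, {"offset": [0, 0, -0.002], "angular": [0, 0, -0.24], "hand": 0}, {"offset": [0, 0, -0.002], "angular": [0, 0, -0.32], "hand": 0}, {"offset": [0, 0, -0.002], "angular": [0, 0, -0.32], "hand": 0}], force=110)

```text
time: 6.05
tcp_pos: [0.5428, 0.0579, 0.0656]
tool_rot: [[0.9, 0.436, 0.001], [0.436, -0.9, 0.001], [0.002, -0.001, -1.0]]
wrist_force: [1.0, 3.8, 2.3]
finger_gap: 0.0124
```

```bash
python3 snap.py 5 top wrist;python3 kn.py wrist5.npz 100 100 460 330|tail -3
```

```text
time 6.05
joints [-0.3196, 0.5149, 0.206, 1.9521, -0.1611, 0.6884, -1.135]
tcp_pos [0.5428, 0.0579, 0.0656]
tool_rot [[0.9001, 0.4357, 0.0015], [0.4357, -0.9001, 0.0014], [0.002, -0.0007, -1.0]]
wrist_force [0.9556, 3.7679, 2.3052]
wrist_torque [0.8641, -0.2852, 0.0491]
finger_gap 0.0124
bar rect mm ((543.68798828125, 58.83089828491211), (41.49510955810547, 43.131351470947266), 78.11997985839844)
tongue mm ((544.5570068359375, 22.11673927307129), (39.985076904296875, 99.8790512084961), 77.4539794921875)
tab 1 ((542.0675659179688, 37.787750244140625), (0.0, 0.0), 0.0) [542.06757  37.78775] [542.06757  37.78775]
```

View pics/wrist5.png

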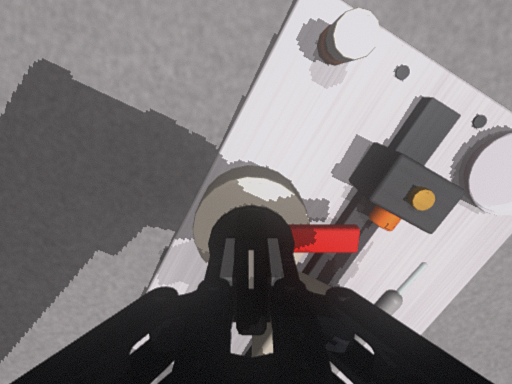

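The tongue has turned with the gripper and the drag is down to 0.05 N m, so the knob is loose at about 0.5 rad. I'll keep turning gently.

Call:
jog_arm(steps=[{"offset": [0, 0, 0], "angular": [0, 0, -0.07], "hand": 0}, {"offset": [0, 0, 0], "angular": [0, 0, -0.14], "hand": 0}, {"offset": [0, 0, 0], "angular": [0, 0, -0.21], "hand": 0}, {"offset": [0, 0, 0], "angular": [0, 0, -0.28], "hand": 0}, {"offset": [0, 0, 0], "angular": [0, 0, -0.35], "hand": 0}, {"offset": [0, 0, 0], "angular": [0, 0, -0.42], "hand": 0}, {"offset": [0, 0, 0], "angular": [0, 0, -0.49], "hand": 0}, {"offset": [0, 0, 0], "angular": [0, 0, -0.56], "hand": 0}, {"offset": [0, 0, 0], "angular": [0, 0, -0.63], "hand": 0}, {"offset": [0, 0, 0], "angular": [0, 0, -0.7], "hand": 0}], force=60)

```text
time: 7.4
tcp_pos: [0.542, 0.0586, 0.0656]
tool_rot: [[0.018, 1.0, 0.0], [1.0, -0.018, 0.002], [0.002, 0.0, -1.0]]
wrist_force: [-0.4, 5.5, 2.9]
finger_gap: 0.0128
```

```bash
cat > st.py <<'E'
from cell import telemetry
import numpy as np
s=telemetry.sense();R=s["tool_rot"]
print(s["time"],"pos",np.round(s["tcp_pos"],4),"yaw",np.degrees(np.arctan2(R[1][0],R[0][0])).round(2),"F",np.round(s["wrist_force"],2),"T",np.round(s["wrist_torque"],3),"gap",round(float(s["finger_gap"]),4),"q",np.round(s["joints"],2), "tilt",np.round(np.array(R)[:2,2],4))
E
python3 st.py
```

```text
7.4 pos [0.542  0.0586 0.0656] yaw 88.96 F [-0.37  5.54  2.86] T [ 1.386  0.046 -0.056] gap 0.0128 q [-0.1   0.51 -0.07  1.94  0.05  0.69 -0.22] tilt [0.0004 0.0019]
```

Call:
jog_arm(steps=[{"offset": [0, 0, 0], "angular": [0, 0, -0.05], "hand": 0}, {"offset": [0, 0, 0], "angular": [0, 0, -0.1], "hand": 0}, {"offset": [0, 0, 0], "angular": [0, 0, -0.15], "hand": 0}, {"offset": [0, 0, 0], "angular": [0, 0, -0.2], "hand": 0}, {"offset": [0, 0, 0], "angular": [0, 0, -0.25], "hand": 0}, {"offset": [0, 0, 0], "angular": [0, 0, -0.3], "hand": 0}, {"offset": [0, 0, 0], "angular": [0, 0, -0.32], "hand": 0}, {"offset": [0, 0, 0], "angular": [0, 0, -0.32], "hand": 0}])

```text
time: 8.4
tcp_pos: [0.5415, 0.0585, 0.0655]
tool_rot: [[-0.463, 0.886, -0.001], [0.886, 0.463, 0.002], [0.002, 0.0, -1.0]]
wrist_force: [-2.7, 5.9, 5.4]
finger_gap: 0.0123
```

```bash
python3 st.py
```

```text
8.4 pos [0.5415 0.0585 0.0655] yaw 117.59 F [-2.69  5.89  5.39] T [1.318 0.341 0.029] gap 0.0123 q [-0.    0.52 -0.19  1.94  0.14  0.7   0.2 ] tilt [-0.0006  0.0018]
```

Call:
jog_arm(steps=[{"offset": [0, 0, 0], "angular": [0, 0, -0.015], "hand": 0}, {"offset": [0, 0, 0], "angular": [0, 0, -0.03], "hand": 0}, {"offset": [0, 0, 0], "angular": [0, 0, -0.03], "hand": 0}])

```text
time: 8.78
tcp_pos: [0.5415, 0.0585, 0.0655]
tool_rot: [[-0.504, 0.864, -0.001], [0.864, 0.504, 0.002], [0.002, 0.0, -1.0]]
wrist_force: [-2.1, 5.6, 4.7]
finger_gap: 0.0127
```

```bash
python3 st.py
```

```text
8.775 pos [0.5415 0.0585 0.0655] yaw 120.28 F [-2.12  5.6   4.71] T [ 1.375  0.427 -0.007] gap 0.0127 q [ 0.01  0.52 -0.2   1.94  0.15  0.7   0.24] tilt [-0.0006  0.0017]
```

Call:
jog_arm(steps=[{"offset": [0, 0, 0], "angular": [0, 0, -0.012], "hand": 0}, {"offset": [0, 0, 0], "angular": [0, 0, -0.024], "hand": 0}, {"offset": [0, 0, 0], "angular": [0, 0, -0.024], "hand": 0}])

```text
time: 9.15
tcp_pos: [0.5414, 0.0585, 0.0655]
tool_rot: [[-0.536, 0.844, -0.001], [0.844, 0.536, 0.002], [0.002, 0.0, -1.0]]
wrist_force: [-1.9, 5.0, 4.9]
finger_gap: 0.0127
```

```bash
python3 st.py
```

```text
9.15 pos [0.5414 0.0585 0.0655] yaw 122.44 F [-1.9   4.99  4.88] T [1.372 0.452 0.078] gap 0.0127 q [ 0.01  0.52 -0.21  1.94  0.16  0.7   0.27] tilt [-0.0007  0.0017]
```

Call:
jog_arm(steps=[{"offset": [0, 0, 0], "angular": [0, 0, -0.012], "hand": 0}, {"offset": [0, 0, 0], "angular": [0, 0, -0.012], "hand": 0}, {"offset": [0, 0, 0], "angular": [0, 0, -0.012], "hand": 0}])

```text
time: 9.52
tcp_pos: [0.5414, 0.0585, 0.0655]
tool_rot: [[-0.552, 0.834, -0.001], [0.834, 0.552, 0.002], [0.002, 0.0, -1.0]]
wrist_force: [-1.9, 5.0, 4.0]
finger_gap: 0.0127
```

```bash
python3 st.py
```

```text
9.525 pos [0.5414 0.0585 0.0655] yaw 123.51 F [-1.89  5.04  4.  ] T [1.404 0.415 0.015] gap 0.0127 q [ 0.02  0.52 -0.22  1.94  0.16  0.7   0.29] tilt [-0.0007  0.0016]
```

Call:
jog_arm(steps=[{"offset": [0, 0, 0], "angular": [0, 0, -0.012], "hand": 0}, {"offset": [0, 0, 0], "angular": [0, 0, -0.012], "hand": 0}, {"offset": [0, 0, 0], "angular": [0, 0, -0.012], "hand": 0}])

```text
time: 9.9
tcp_pos: [0.5414, 0.0585, 0.0655]
tool_rot: [[-0.567, 0.823, -0.001], [0.823, 0.567, 0.002], [0.002, 0.0, -1.0]]
wrist_force: [-2.6, 5.1, 5.9]
finger_gap: 0.0128
```

```bash
python3 st.py
```

```text
9.9 pos [0.5414 0.0585 0.0655] yaw 124.57 F [-2.57  5.15  5.94] T [ 1.421  0.414 -0.013] gap 0.0128 q [ 0.02  0.52 -0.22  1.94  0.17  0.7   0.3 ] tilt [-0.0007  0.0017]
```

Call:
jog_arm(steps=[{"offset": [0, 0, 0], "angular": [0, 0, -0.012], "hand": 0}, {"offset": [0, 0, 0], "angular": [0, 0, -0.012], "hand": 0}, {"offset": [0, 0, 0], "angular": [0, 0, -0.012], "hand": 0}])

```text
time: 10.28
tcp_pos: [0.5414, 0.0585, 0.0655]
tool_rot: [[-0.583, 0.813, -0.001], [0.813, 0.583, 0.002], [0.002, 0.0, -1.0]]
wrist_force: [-2.4, 5.7, 4.5]
finger_gap: 0.0124
```

```bash
python3 st.py; python3 snap.py 6 wrist|tail -2; python3 st.py
```

```text
10.275 pos [0.5414 0.0585 0.0655] yaw 125.65 F [-2.37  5.73  4.49] T [ 1.343  0.428 -0.143] gap 0.0124 q [ 0.03  0.52 -0.23  1.94  0.17  0.7   0.32] tilt [-0.0008  0.0017]
wrist_torque [1.343, 0.4284, -0.1428]
finger_gap 0.0124
10.325 pos [0.5414 0.0585 0.0655] yaw 125.64 F [-1.88  5.41  4.87] T [ 1.333  0.376 -0.061] gap 0.0121 q [ 0.03  0.52 -0.23  1.94  0.17  0.7   0.32] tilt [-0.0008  0.0017]
```

Call:
jog_arm(steps=[{"offset": [0, 0, 0], "angular": [0, 0, -0.01], "hand": 0}, {"offset": [0, 0, 0], "angular": [0, 0, -0.01], "hand": 0}])

```text
time: 10.58
tcp_pos: [0.5414, 0.0585, 0.0656]
tool_rot: [[-0.595, 0.803, -0.001], [0.803, 0.595, 0.002], [0.002, 0.0, -1.0]]
wrist_force: [-3.2, 6.5, 5.5]
finger_gap: 0.012
```

```bash
python3 st.py;  python3 snap.py 7 top |tail -2; python3 st.py
```

```text
10.575 pos [0.5414 0.0585 0.0656] yaw 126.55 F [-3.15  6.46  5.49] T [ 1.385  0.4   -0.044] gap 0.012 q [ 0.03  0.52 -0.23  1.94  0.17  0.7   0.33] tilt [-0.0008  0.0017]
wrist_torque [1.3848, 0.3999, -0.0439]
finger_gap 0.012
10.625 pos [0.5413 0.0584 0.0655] yaw 126.54 F [-2.77  5.57  5.13] T [ 1.346  0.404 -0.174] gap 0.0122 q [ 0.03  0.52 -0.23  1.94  0.17  0.7   0.33] tilt [-0.0009  0.0017]
```

View pics/wrist6.png

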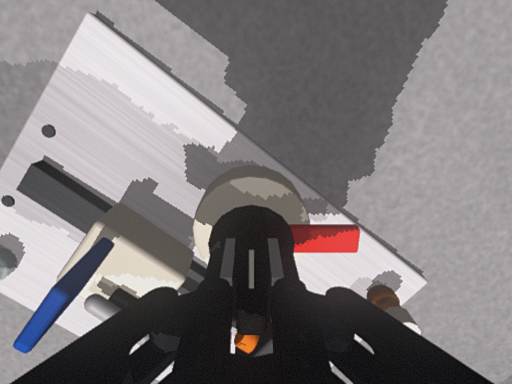

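```bash
python3 - <<'E'
from cell import telemetry,viewer
import numpy as np
T=[]
for i in range(8):
    viewer.grab_frame("wrist"); T.append(telemetry.sense()["wrist_torque"][2])
print(np.round(T,3),np.mean(T))
from h import *
f=np.load("wrist6.npz");p=f["p"];d=f["d"]
hsv=cv2.cvtColor(p,cv2.COLOR_RGB2HSV);H,S=hsv[...,0],hsv[...,1]
for n in ("wrist3.npz","wrist5.npz","wrist6.npz","top7.npz"):
    f=np.load(n);p=f["p"];hsv=cv2.cvtColor(p,cv2.COLOR_RGB2HSV);H,S=hsv[...,0],hsv[...,1]
    m=(((H<8)|(H>172))&(S>150)).astype(np.uint8);m[:,:200]=0
    if n[0]=='t': m[:,:225]=0;m[:,320:]=0;m[:150]=0;m[275:]=0
    k,l,st,ce=cv2.connectedComponentsWithStats(m)
    if k<2: print(n,"none");continue
    i=1+st[1:,4].argmax();v,u=np.nonzero(l==i)
    W=np.array([on(f,a,b,.05)[:2]*1000 for a,b in zip(u,v)],np.float32)
    print(n,len(u),cv2.minAreaRect(W),W.mean(0))
E
```

```text
[-0.043 -0.099 -0.117 -0.059 -0.098 -0.116 -0.062 -0.113] -0.08858131697471247
wrist3.npz 810 ((540.0208129882812, 14.10385799407959), (39.07440185546875, 15.920589447021484), 88.36920928955078) [540.00726   13.701123]
wrist5.npz 1657 ((560.7698364257812, 18.226078033447266), (16.74079132080078, 39.43060302734375), 25.787189483642578) [560.96936   17.503328]
wrist6.npz 1537 ((575.9932250976562, 81.52198791503906), (39.572078704833984, 16.667892456054688), 35.65313720703125) [576.8589  81.1558]
top7.npz none
```

Call:
jog_arm(steps=[{"offset": [0, 0, 0], "angular": [0, 0, -0.008], "hand": 0}, {"offset": [0, 0, 0], "angular": [0, 0, -0.008], "hand": 0}, {"offset": [0, 0, 0], "angular": [0, 0, -0.008], "hand": 0}])

```text
time: 11.4
tcp_pos: [0.5413, 0.0585, 0.0655]
tool_rot: [[-0.605, 0.796, -0.001], [0.796, 0.605, 0.002], [0.002, 0.0, -1.0]]
wrist_force: [-3.3, 5.6, 5.3]
finger_gap: 0.0123
```

```bash
python3 - <<'E'
from cell import telemetry,viewer
import numpy as np
T=[]
for i in range(5):
    viewer.grab_frame("wrist"); T.append(telemetry.sense()["wrist_torque"][2])
print(np.round(T,3),np.mean(T))
E
python3 st.py
```

```text
[-0.083 -0.13  -0.095 -0.029 -0.145] -0.09617987235228988
11.65 pos [0.5413 0.0584 0.0655] yaw 127.25 F [-2.76  5.22  4.39] T [ 1.415  0.374 -0.145] gap 0.0125 q [ 0.03  0.52 -0.23  1.94  0.18  0.7   0.34] tilt [-0.0009  0.0017]
```

The torque has risen about 0.12 N m above the free-running level at roughly 2.25 rad, so the knob is up against the stop. I'll release it and lift away.

Call:
jog_arm(steps=[{"offset": [0, 0, 0], "angular": [0, 0, 0], "hand": 35}, {"offset": [0, 0, 0], "angular": [0, 0, 0], "hand": 35}, {"offset": [0, 0, 0], "angular": [0, 0, 0], "hand": 35}, {"offset": [0, 0, -0.04], "angular": [0, 0, 0], "hand": 35}, {"offset": [0, 0, -0.1], "angular": [0, 0, 0], "hand": 35}, {"offset": [0, 0, -0.2], "angular": [0, 0, 0], "hand": 35}, {"offset": [0, 0, -0.3], "angular": [0, 0, 0], "hand": 35}, {"offset": [0, 0, -0.3], "angular": [0, 0, 0], "hand": 35}])

```text
time: 12.65
tcp_pos: [0.5453, 0.0567, 0.2199]
tool_rot: [[-0.604, 0.797, 0.009], [0.797, 0.605, 0.0], [-0.005, 0.007, -1.0]]
wrist_force: [0.1, -0.3, -0.1]
finger_gap: 0.03
```

```bash
python3 snap.py 8 wrist scene|head -3; python3 kn.py wrist8.npz 60 60 460 300; python3 - <<'E'
from h import *
for n in ("wrist8.npz","scene8.npz","scene0.npz"):
    f=np.load(n);p=f["p"];hsv=cv2.cvtColor(p,cv2.COLOR_RGB2HSV);H,S=hsv[...,0],hsv[...,1]
    m=(((H<8)|(H>172))&(S>150)).astype(np.uint8)
    if n[0]=="s": m[:, :200]=0;m[:,310:]=0;m[:140]=0;m[250:]=0
    k,l,st,ce=cv2.connectedComponentsWithStats(m);i=1+st[1:,4].argmax();v,u=np.nonzero(l==i)
    W=np.array([on(f,a,b,.05)[:2]*1000 for a,b in zip(u,v)],np.float32);print(n,len(u),cv2.minAreaRect(W))
    if n[0]=='s': cv2.imwrite("pics/c_"+n[:-4]+".png",cv2.resize(p[140:250,200:310,::-1],None,fx=5,fy=5,interpolation=2))
E
```

```text
time 12.65
joints [0.0744, 0.3071, -0.2742, 1.8329, 0.0987, 1.0056, 0.4094]
tcp_pos [0.5453, 0.0567, 0.2199]
bar top pts 753 [0.5243 0.0349 0.0881] [0.5587 0.0794 0.1014] med z 0.09920137072342144
bar rect mm ((541.99267578125, 57.01361846923828), (13.994726181030273, 47.988487243652344), 33.84146499633789)
tongue mm ((570.9619750976562, 49.546287536621094), (98.43118286132812, 36.3657341003418), 78.9917221069336)
tab 308 ((462.6487731933594, -22.06121826171875), (75.23651123046875, 25.801868438720703), 51.983455657958984) [429.31635  -43.752583] [479.53052   13.206895]
wrist8.npz 497 ((577.2935180664062, 80.43521881103516), (37.827518463134766, 15.097573280334473), 33.956974029541016)
scene8.npz 87 ((576.1463012695312, 79.92708587646484), (45.55352783203125, 17.441532135009766), 35.82590866088867)
scene0.npz 84 ((540.8482666015625, 16.658428192138672), (19.195016860961914, 41.91326904296875), 1.5013247728347778)
```

View pics/wrist8.png

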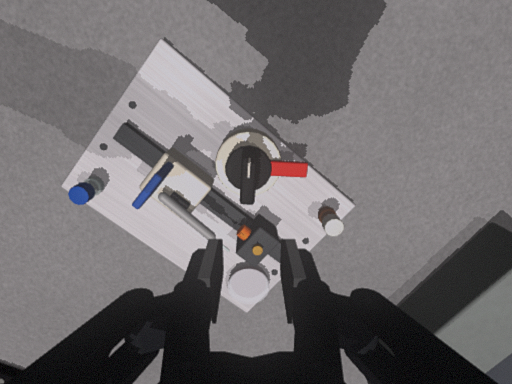

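View pics/c_scene8.png

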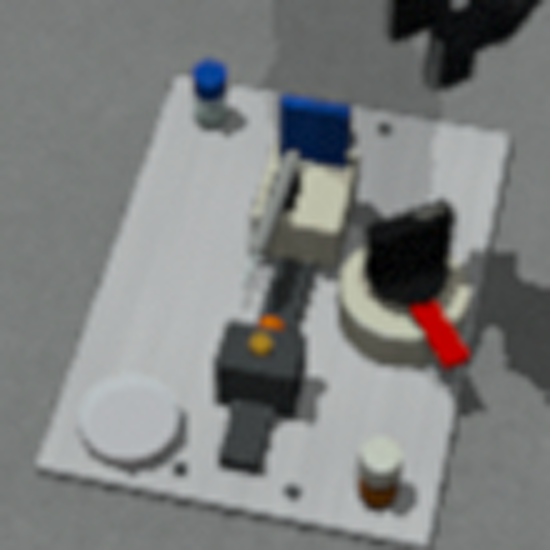

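The tongue has swung well clear of the carriage's path and the knob reads about 2.21–2.25 rad. Everything else is undisturbed. Next I move behind the tab with the fingers shut.

```bash
python3 - <<'E'
from h import *
from cell import telemetry
s=telemetry.sense();print(goto(s["tcp_pos"],s["tool_rot"],[.435,-.003,.18],down(np.radians(177.2))))
E
python3 st.py
```

```text
(array([ 0.0355, -0.2424,  0.0711]), array([ 1.000e-04,  9.000e-04, -5.555e-01]))
12.75 pos [0.5422 0.0562 0.2156] yaw 127.2 F [-0.57 -0.18 -0.19] T [-0.002 -0.008 -0.014] gap 0.0299 q [ 0.07  0.31 -0.27  1.84  0.1   1.    0.41] tilt [ 0.0012 -0.0005]
```

Call:
jog_arm(steps=[{"offset": [0.005, -0.035, 0], "angular": [0, 0, -0.08], "hand": 0}, {"offset": [0.01, -0.07, 0], "angular": [0, 0, -0.16], "hand": 0}, {"offset": [0.015, -0.11, 0], "angular": [0, 0, -0.24], "hand": 0}, {"offset": [0.02, -0.15, 0.01], "angular": [0, 0, -0.32], "hand": 0}, {"offset": [0.025, -0.19, 0.03], "angular": [0, 0, -0.4], "hand": 0}, {"offset": [0.03, -0.22, 0.05], "angular": [0, 0, -0.48], "hand": 0}, {"offset": [0.035, -0.242, 0.07], "angular": [0, 0, -0.555], "hand": 0}, {"offset": [0.035, -0.242, 0.07], "angular": [0, 0, -0.555], "hand": 0}, {"offset": [0.035, -0.242, 0.07], "angular": [0, 0, -0.555], "hand": 0}, {"offset": [0.035, -0.242, 0.07], "angular": [0, 0, -0.555], "hand": 0}])

```text
time: 14.0
tcp_pos: [0.4358, -0.0023, 0.1804]
tool_rot: [[-0.999, 0.05, 0.001], [0.05, 0.999, 0.0], [-0.001, 0.0, -1.0]]
wrist_force: [0.0, -0.2, -0.4]
finger_gap: -0.0
```

```bash
python3 st.py; python3 snap.py 9 wrist|tail -1;python3 kn.py wrist9.npz 60 60 460 280;  python3 - <<'E'
from h import *
from cell import telemetry
s=telemetry.sense();print(goto(s["tcp_pos"],s["tool_rot"],[.437,-.003,.068],down(np.radians(177.2))))
E
```

```text
14.0 pos [ 0.4358 -0.0023  0.1804] yaw 177.14 F [ 0.04 -0.24 -0.41] T [-0.012 -0.026 -0.016] gap -0.0 q [ 0.29  0.17 -0.38  2.12  0.08  0.87  1.39] tilt [0.0007 0.0003]
finger_gap -0.0
(array([-0.0022, -0.0013,  0.225 ]), array([ 0.0001,  0.0006, -0.0005]))Traceback (most recent call last):
  File "kn.py", line 7, in <module>
    q=P[m];print("bar top pts",len(q),q.min(0).round(4),q.max(0).round(4),"med z",np.median(q[:,2]))
                                      ~~~~~^^^
    return umr_minimum(a, axis, None, out, keepdims, initial, where)
ValueError: zero-size array to reduction operation minimum which has no identity
```

View pics/wrist9.png

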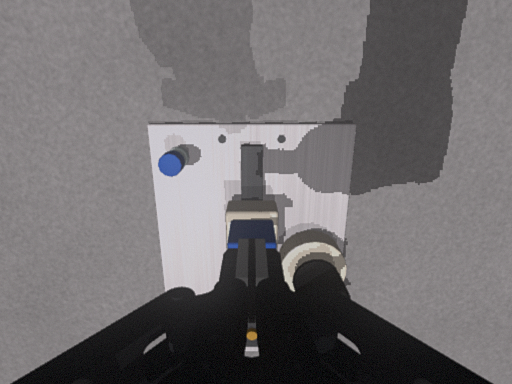

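The shut fingers, near (252,250), are centred on the tab, which spans columns 228–277. I descend behind it.

Call:
jog_arm(steps=[{"offset": [-0.002, -0.001, 0.06], "angular": [0, 0, 0], "hand": 0}, {"offset": [-0.002, -0.001, 0.12], "angular": [0, 0, 0], "hand": 0}, {"offset": [-0.002, -0.001, 0.18], "angular": [0, 0, 0], "hand": 0}, {"offset": [-0.002, -0.001, 0.21], "angular": [0, 0, 0], "hand": 0}, {"offset": [-0.002, -0.001, 0.225], "angular": [0, 0, 0], "hand": 0}, {"offset": [-0.002, -0.001, 0.225], "angular": [0, 0, 0], "hand": 0}])

```text
time: 14.8
tcp_pos: [0.4365, -0.0031, 0.0679]
tool_rot: [[-0.999, 0.049, 0.0], [0.049, 0.999, -0.0], [-0.0, 0.0, -1.0]]
wrist_force: [-0.0, 0.1, -1.2]
finger_gap: -0.0003
```

```bash
python3 st.py; python3 snap.py 10 wrist scene >/dev/null; python3 -c "
from h import *
p=np.load('scene10.npz')['p'];cv2.imwrite('pics/c_scene10.png',cv2.resize(p[140:250,200:310,::-1],None,fx=5,fy=5,interpolation=2))"
```

```text
14.8 pos [ 0.4365 -0.0031  0.0679] yaw 177.19 F [-0.03  0.07 -1.22] T [ 0.019  0.064 -0.066] gap -0.0003 q [ 0.23  0.38 -0.33  2.19  0.21  0.6   1.27] tilt [ 0.0003 -0.    ]
```

View pics/c_scene10.png

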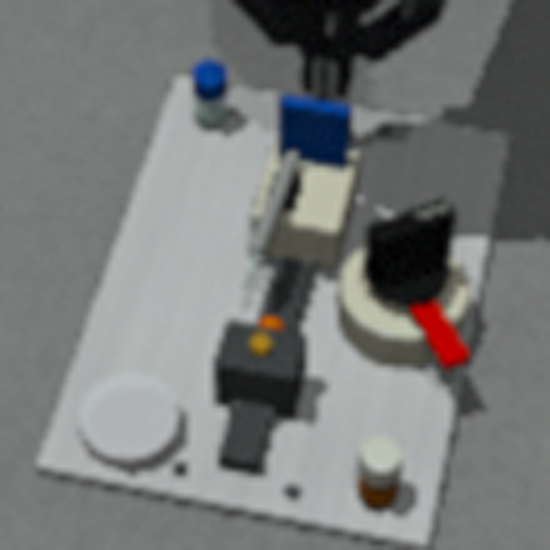

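View pics/wrist10.png

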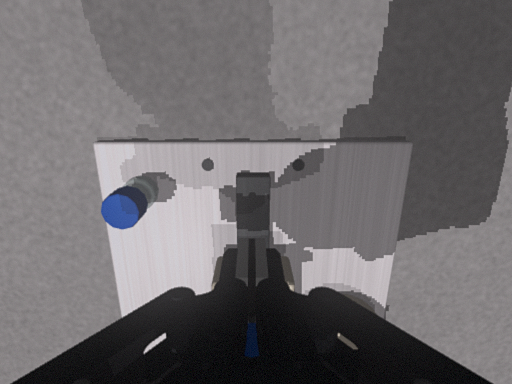

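Call:
jog_arm(steps=[{"offset": [-0.008, 0, 0], "angular": [0, 0, 0], "hand": 0}, {"offset": [-0.016, 0, 0], "angular": [0, 0, 0], "hand": 0}, {"offset": [-0.024, 0, 0], "angular": [0, 0, 0], "hand": 0}, {"offset": [-0.032, 0, 0], "angular": [0, 0, 0], "hand": 0}, {"offset": [-0.038, 0, 0], "angular": [0, 0, 0], "hand": 0}, {"offset": [-0.044, 0, 0], "angular": [0, 0, 0], "hand": 0}, {"offset": [-0.05, 0, 0], "angular": [0, 0, 0], "hand": 0}, {"offset": [-0.056, 0, 0], "angular": [0, 0, 0], "hand": 0}, {"offset": [-0.062, 0, 0], "angular": [0, 0, 0], "hand": 0}])

```text
time: 16.02
tcp_pos: [0.4642, -0.0046, 0.0672]
tool_rot: [[-0.999, 0.049, -0.006], [0.049, 0.999, -0.001], [0.006, -0.001, -1.0]]
wrist_force: [-7.4, 0.2, 6.2]
finger_gap: -0.0001
```

```bash
python3 st.py
```

```text
16.025 pos [ 0.4642 -0.0046  0.0672] yaw 177.2 F [-7.36  0.23  6.16] T [0.127 1.373 0.051] gap -0.0001 q [ 0.23  0.42 -0.32  2.13  0.22  0.63  1.27] tilt [-0.0056 -0.0005]
```

Call:
jog_arm(steps=[{"offset": [-0.008, 0, 0], "angular": [0, 0, 0], "hand": 0}, {"offset": [-0.016, 0, 0], "angular": [0, 0, 0], "hand": 0}, {"offset": [-0.024, 0, 0], "angular": [0, 0, 0], "hand": 0}, {"offset": [-0.032, 0, 0], "angular": [0, 0, 0], "hand": 0}, {"offset": [-0.04, 0, 0], "angular": [0, 0, 0], "hand": 0}, {"offset": [-0.048, 0, 0], "angular": [0, 0, 0], "hand": 0}, {"offset": [-0.056, 0, 0], "angular": [0, 0, 0], "hand": 0}, {"offset": [-0.062, 0, 0], "angular": [0, 0, 0], "hand": 0}, {"offset": [-0.067, 0, 0], "angular": [0, 0, 0], "hand": 0}, {"offset": [-0.07, 0, 0], "angular": [0, 0, 0], "hand": 0}])

```text
time: 17.27
tcp_pos: [0.4993, -0.0064, 0.0672]
tool_rot: [[-0.999, 0.049, -0.005], [0.049, 0.999, -0.001], [0.005, -0.001, -1.0]]
wrist_force: [-7.1, 0.2, 5.1]
finger_gap: 0.0001
```

```bash
python3 st.py; python3 snap.py 11 wrist scene >/dev/null; python3 -c "
from h import *
p=np.load('scene11.npz')['p'];cv2.imwrite('pics/c_scene11.png',cv2.resize(p[140:250,200:310,::-1],None,fx=5,fy=5,interpolation=2))"
```

```text
17.275 pos [ 0.4993 -0.0064  0.0672] yaw 177.2 F [-7.06  0.22  5.15] T [0.07  1.225 0.039] gap 0.0001 q [ 0.22  0.47 -0.32  2.04  0.23  0.67  1.28] tilt [-0.0053 -0.0005]
```

View pics/c_scene11.png

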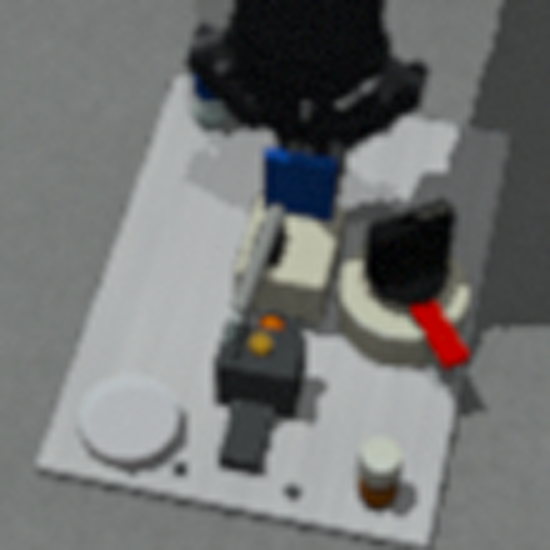

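The carriage has moved about 36 mm and the front still has a gap to the buffer, near (270,322) in the crop. I'll go slower, by feel.

Call:
jog_arm(steps=[{"offset": [-0.003, 0, 0], "angular": [0, 0, 0], "hand": 0}, {"offset": [-0.006, 0, 0], "angular": [0, 0, 0], "hand": 0}, {"offset": [-0.009, 0, 0], "angular": [0, 0, 0], "hand": 0}, {"offset": [-0.012, 0, 0], "angular": [0, 0, 0], "hand": 0}, {"offset": [-0.015, 0, 0], "angular": [0, 0, 0], "hand": 0}, {"offset": [-0.018, 0, 0], "angular": [0, 0, 0], "hand": 0}])

```text
time: 18.12
tcp_pos: [0.5082, -0.0068, 0.0672]
tool_rot: [[-0.999, 0.049, -0.005], [0.049, 0.999, -0.001], [0.005, -0.001, -1.0]]
wrist_force: [-7.5, 0.3, 4.6]
finger_gap: -0.0004
```

Call:
jog_arm(steps=[{"offset": [-0.003, 0, 0], "angular": [0, 0, 0], "hand": 0}, {"offset": [-0.006, 0, 0], "angular": [0, 0, 0], "hand": 0}, {"offset": [-0.008, 0, 0], "angular": [0, 0, 0], "hand": 0}])

```text
time: 18.5
tcp_pos: [0.5123, -0.0071, 0.0672]
tool_rot: [[-0.999, 0.049, -0.005], [0.049, 0.999, -0.0], [0.005, -0.001, -1.0]]
wrist_force: [-6.9, 0.4, 5.0]
finger_gap: -0.0001
```

```bash
python3 st.py; python3 snap.py 12 scene >/dev/null; python3 -c "
from h import *
p=np.load('scene12.npz')['p'];cv2.imwrite('pics/c_scene12.png',cv2.resize(p[140:250,200:310,::-1],None,fx=5,fy=5,interpolation=2))"
```

```text
18.5 pos [ 0.5123 -0.0071  0.0672] yaw 177.19 F [-6.9   0.42  4.98] T [0.049 1.163 0.008] gap -0.0001 q [ 0.22  0.48 -0.31  2.01  0.23  0.68  1.28] tilt [-0.0052 -0.0005]
```

View pics/c_scene12.png

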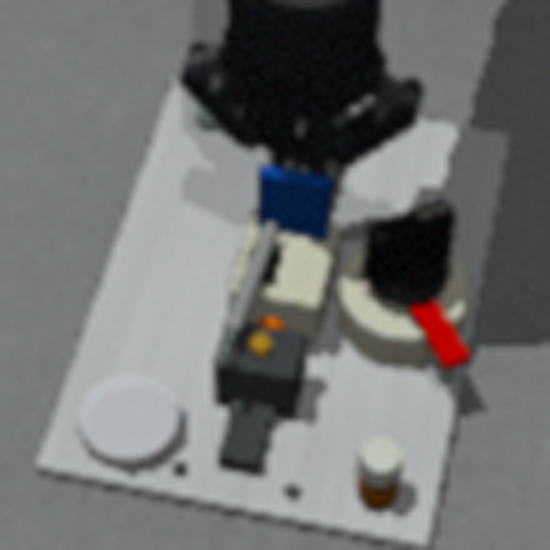

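Call:
jog_arm(steps=[{"offset": [-0.002, 0, 0], "angular": [0, 0, 0], "hand": 0}, {"offset": [-0.004, 0, 0], "angular": [0, 0, 0], "hand": 0}, {"offset": [-0.006, 0, 0], "angular": [0, 0, 0], "hand": 0}])

```text
time: 18.92
tcp_pos: [0.5153, -0.0072, 0.0672]
tool_rot: [[-0.999, 0.049, -0.005], [0.049, 0.999, -0.0], [0.005, -0.001, -1.0]]
wrist_force: [-6.3, 0.5, 4.2]
finger_gap: 0.0001
```

Call:
jog_arm(steps=[{"offset": [-0.002, 0, 0], "angular": [0, 0, 0], "hand": 0}, {"offset": [-0.004, 0, 0], "angular": [0, 0, 0], "hand": 0}])

```text
time: 19.18
tcp_pos: [0.5172, -0.0073, 0.0671]
tool_rot: [[-0.999, 0.049, -0.005], [0.049, 0.999, -0.0], [0.005, -0.001, -1.0]]
wrist_force: [-7.4, 0.1, 5.1]
finger_gap: 0.0002
```

Call:
jog_arm(steps=[{"offset": [-0.002, 0, 0], "angular": [0, 0, 0], "hand": 0}, {"offset": [-0.004, 0, 0], "angular": [0, 0, 0], "hand": 0}])

```text
time: 19.42
tcp_pos: [0.5185, -0.0073, 0.0671]
tool_rot: [[-0.999, 0.049, -0.007], [0.049, 0.999, -0.001], [0.007, -0.001, -1.0]]
wrist_force: [-10.2, 1.0, 7.7]
finger_gap: 0.0
```

Call:
jog_arm(steps=[{"offset": [0, 0, 0], "angular": [0, 0, 0], "hand": 0}])

```text
time: 19.55
tcp_pos: [0.5186, -0.0074, 0.0671]
tool_rot: [[-0.999, 0.049, -0.007], [0.049, 0.999, -0.001], [0.007, -0.001, -1.0]]
wrist_force: [-8.2, -0.2, 7.4]
finger_gap: 0.0001
```

```bash
python3 - <<'E'
from cell import telemetry,viewer
import numpy as np
for i in range(4):
    viewer.grab_frame("wrist"); s=telemetry.sense(); print(np.round(s["wrist_force"],2),np.round(s["tcp_pos"],5))
E
```

```text
[-8.3   0.52  7.08] [ 0.51859 -0.00737  0.06713]
[-8.16  0.52  6.63] [ 0.51861 -0.00733  0.06715]
[-8.45  0.19  6.78] [ 0.5186  -0.00734  0.06713]
[-8.46  0.4   6.01] [ 0.51861 -0.00734  0.06715]
```

Call:
jog_arm(steps=[{"offset": [-0.002, 0, 0], "angular": [0, 0, 0], "hand": 0}, {"offset": [-0.004, 0, 0], "angular": [0, 0, 0], "hand": 0}, {"offset": [-0.004, 0, 0], "angular": [0, 0, 0], "hand": 0}])

```text
time: 20.12
tcp_pos: [0.5196, -0.0074, 0.067]
tool_rot: [[-0.999, 0.049, -0.008], [0.049, 0.999, -0.001], [0.008, -0.001, -1.0]]
wrist_force: [-10.7, 0.8, 8.2]
finger_gap: -0.0001
```

```bash
cat > av.py <<'E'
from cell import telemetry,viewer
import numpy as np
F=[];P=[]
for i in range(5):
    viewer.grab_frame("wrist"); s=telemetry.sense(); F.append(s["wrist_force"]);P.append(s["tcp_pos"])
print(np.mean(F,0).round(2),np.mean(P,0).round(5))
E
python3 av.py
```

```text
[-10.36   1.06   8.19] [ 0.51961 -0.00741  0.06696]
```

Call:
jog_arm(steps=[{"offset": [-0.0018, 0, 0], "angular": [0, 0, 0], "hand": 0}, {"offset": [-0.0036, 0, 0], "angular": [0, 0, 0], "hand": 0}, {"offset": [-0.0036, 0, 0], "angular": [0, 0, 0], "hand": 0}])

```text
time: 20.75
tcp_pos: [0.5206, -0.0075, 0.0669]
tool_rot: [[-0.999, 0.049, -0.01], [0.049, 0.999, -0.001], [0.01, -0.001, -1.0]]
wrist_force: [-11.9, 0.9, 9.7]
finger_gap: -0.0001
```

```bash
python3 av.py
```

```text
[-12.9    0.43   9.66] [ 0.52057 -0.00748  0.06684]
```

It is pressed about 2.8 mm by both force and position. I back straight off, lift, and move clear.

Call:
jog_arm(steps=[{"offset": [0.006, 0, 0], "angular": [0, 0, 0], "hand": 0}, {"offset": [0.014, 0, 0], "angular": [0, 0, 0], "hand": 0}, {"offset": [0.03, 0, 0], "angular": [0, 0, 0], "hand": 0}, {"offset": [0.06, 0, 0], "angular": [0, 0, 0], "hand": 0}, {"offset": [0.09, 0, 0], "angular": [0, 0, 0], "hand": 0}, {"offset": [0.09, 0, -0.06], "angular": [0, 0, 0], "hand": 0}, {"offset": [0.09, 0, -0.16], "angular": [0, 0, 0], "hand": 0}, {"offset": [0.09, 0, -0.26], "angular": [0, 0, 0], "hand": 0}, {"offset": [0.09, 0, -0.36], "angular": [0, 0, 0], "hand": 0}, {"offset": [0.09, 0, -0.42], "angular": [0, 0, 0], "hand": 0}])

```text
time: 22.25
tcp_pos: [0.4809, -0.0053, 0.2804]
tool_rot: [[-0.999, 0.049, 0.004], [0.049, 0.999, -0.001], [-0.004, -0.001, -1.0]]
wrist_force: [0.3, 0.3, -0.9]
finger_gap: -0.0002
```

Call:
jog_arm(steps=[{"offset": [0, 0, 0], "angular": [0, 0, 0], "hand": 20}, {"offset": [0, 0, 0], "angular": [0, 0, 0], "hand": 20}, {"offset": [0, 0, 0], "angular": [0, 0, 0], "hand": 20}, {"offset": [0, 0, 0], "angular": [0, 0, 0], "hand": 20}])

```text
time: 22.75
tcp_pos: [0.4802, -0.0054, 0.2767]
tool_rot: [[-0.999, 0.049, -0.002], [0.049, 0.999, 0.0], [0.002, 0.0, -1.0]]
wrist_force: [0.4, 0.1, 0.5]
finger_gap: 0.017
```

```bash
python3 st.py; python3 snap.py 13 wrist scene >/dev/null;python3 kn.py wrist13.npz 120 110 400 300; python3 - <<'E'
from h import *
p=np.load('scene13.npz')['p'];cv2.imwrite('pics/c_scene13.png',cv2.resize(p[140:250,200:310,::-1],None,fx=5,fy=5,interpolation=2))
f=np.load("wrist13.npz");p=f["p"];hsv=cv2.cvtColor(p,cv2.COLOR_RGB2HSV);H,S=hsv[...,0],hsv[...,1]
m=(((H<8)|(H>172))&(S>150)).astype(np.uint8)
k,l,st,ce=cv2.connectedComponentsWithStats(m);i=1+st[1:,4].argmax();v,u=np.nonzero(l==i)
W=np.array([on(f,a,b,.05)[:2]*1000 for a,b in zip(u,v)],np.float32);print(len(u),cv2.minAreaRect(W))
E
```

```text
22.75 pos [ 0.4802 -0.0054  0.2767] yaw 177.19 F [0.44 0.11 0.51] T [-0.031  0.034 -0.054] gap 0.017 q [ 0.31  0.14 -0.39  1.91  0.06  1.11  1.42] tilt [-0.0019  0.0002]
bar top pts 548 [0.5235 0.0342 0.0881] [0.5586 0.079  0.1013] med z 0.09873097337859801
bar rect mm ((541.1343994140625, 56.42157745361328), (14.097525596618652, 47.546783447265625), 33.68571090698242)
tongue mm ((576.4405517578125, 41.48384094238281), (110.29454803466797, 31.739227294921875), 85.45032501220703)
tab 190 ((534.9810791015625, -8.287145614624023), (38.191890716552734, 6.072223663330078), 87.16927337646484) [531.0649   -27.449486] [538.9021    10.809522]
247 ((579.7656860351562, 82.20576477050781), (32.47859191894531, 14.561653137207031), 33.410621643066406)
```

View pics/wrist13.png

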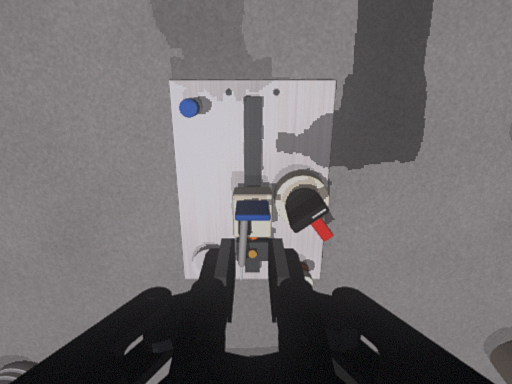

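View pics/c_scene13.png

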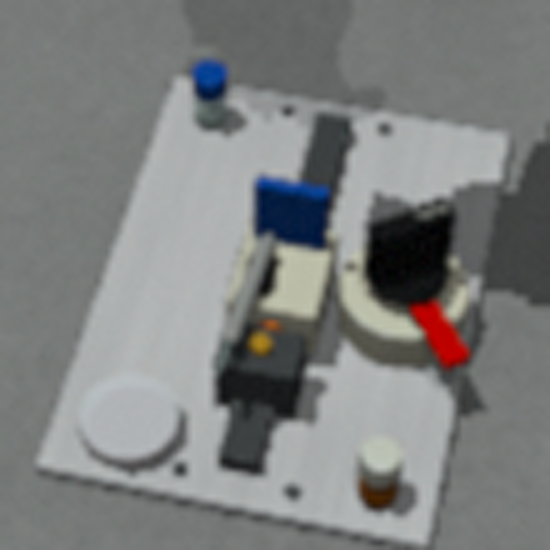

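```bash
python3 -c "
from cell import ticket; print(ticket.job_done())"
```

```text
the job is handed in; nothing more can be done
None
```

The job is handed in at about 23 s of the 67 s allowed. The knob is open against its stop and the carriage rests against the buffer. The robot is clear of everything.

- **Knob:** I gripped the bar at 110 N and broke it loose with about 0.5 rad of anticlockwise twist. I then turned it gently until the torque rose about 0.12 N m above its free level, with the gripper at about 2.27 rad. After release, two pictures put the knob at about 2.20–2.22 rad. It seems to have sprung back about 0.05 rad from the stop, so the two readings disagree by that much. That leaves the knob right at the start of the stop (2.2 rad), and I did not nudge it again.
- **Carriage:** I pushed the tab slowly until the force rose from about 7 N to 12.9 N. At 2 N per mm that means the buffer was pressed about 2.8–3.0 mm. After I backed off, the tab measured 60 mm along from its start, level with where the push ended. The buffer compression comes from force and tool position; I did not measure it directly in a picture.
- **Surroundings:** In the last pictures of the slide the dish and both vials are where they started. I did not measure the tip box or handset again, but the fingers passed well above the tip box and never went near the handset. The wrist force read about zero at hand-in. The highest force I saw on the wrist was about 16 N.

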